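# Dock the multimeter on the sloped instrument rest

### The arm

A 6-joint arm with a two-finger parallel gripper is mounted at the origin on the work surface. World frame = base frame: x ahead of the robot, y to its left, z up, the work surface at z = 0. Lengths are in mm, angles in rad, forces in N, time in s.
With the tool pointing down it reaches from about 275 to 1000 mm from the base axis. Payload 8.4 kg.
Tool frame: the origin (TCP) lies at the very end of the fingers, on their centre line; the grasp point (between the pads) lies 19 mm behind it; z points along the fingers, y is the line along which they close (so a half turn about z gives the same grasp; the last joint's range is limited). The gripper opens to 85 mm and grips with 20 to 120 N. Pads are 22 mm wide; open, the fingers measure 114 mm over their backs; the gripper's body (76 mm by 85 mm) begins 54 mm behind the grasp point. The pads swing forward as they close: fully open they stand 13 mm farther back than shut.
Start: joints at [-1.195, 0.353, 1.633, -0, 1.155, -0.002], TCP at [230.547, -580.927, 231.281] pointing down, gripper open.
Joint ranges: [-2.63, 2.63], [-0.92, 2.1], [0.06, 2.66], [-1.3, 4.44], [0, 2.69], [-3.02, 3.02]. Speed limits (rad/s): [2.22, 2.22, 2.79, 3.14, 3.14, 3.14].

### API

Orientations are given as [roll, pitch, yaw] about the fixed x, y, z axes, in that order (R = Rz(yaw) Ry(pitch) Rx(roll)).
In Python, from rig import telemetry, imaging, r gives the robot as it stands. The module is installed in compiled form; this text tells all that it offers.
- The arm moves only by the tool step_arm, never from a script. Its argument "moves" is a list of rows, each a list of 3 entries, a list of its own where there are three numbers: the turn, a rotation vector about the tool's x, y, z scaled (see below), then the shift along the tool's x, y, z scaled (see below), then the opening, from -1 (shut) to 1 (fully open). A call has 1 to 8 rows; each row is the pose to reach, as a shift and turn from the pose commanded when the call began, along the tool's axes at that moment; what a row does not reach only later rows make up. The controller multiplies each number of a shift by 200 mm and each number of a turn by 45 degrees. A row lasts 1/10 s, in which the tool goes at most 50 mm and 8.59 degrees, less where a joint would pass 70% of its speed; a pose out of reach is approached as far as the arm can. A call with a number of a shift or a turn outside -1 to 1 is refused whole. A call with a gripper value outside its range is refused whole. The fingers move at their own pace and stop on an object; "squeeze" is the grip in N (left out, the last holds). Time passes only in rows, so rows that repeat a pose let the fingers close. It gives the time, the measured TCP pose, the force, the opening and the grip force at its end, in the units of the state.
- telemetry.sense(): the state, without advancing time (a new reading comes with each control period).
- imaging.grab_frame(name): name is "scene" or "side" or "wrist"; returns the picture (420x560x3 uint8, red, green, blue); there is no depth.
- imaging.calibration(name): a dict with "fx", "fy", "cx", "cy" (pixels), "cam_to_world" (4x4, takes a point from camera to world coordinates). Camera axes: x right, y up, looking along -z (the intrinsics and any distortion apply to the point x, -y, -z); pixel columns grow to the right and rows downward; lengths in mm; the calibration is good to about 2 mm. The wrist camera is an equidistant fisheye: a pixel r from the principal point sees the ray r / f radians off the axis. A picture is of the moment at which its call begins: read the wrist's pose just before it. calibration takes no time and is no camera call; for the wrist camera it gives the pose at the moment of the call.
- r.sign_off(): hands the job in; it is judged then, once.
Trained networks look in the newest picture that a camera, given by its name, has taken for a name from the list of things; names that differ only in an ending like _2 or _b are one class to them, and where a whole thing is asked for, a point or a joint stands for the part that bears it (a point fixed in the world has none). Each returns a list of dicts, best first, with "conf" (0 to 1); they miss things now and then, are a little off and sometimes report something else, mostly with a low value. They report only what shows in the picture. A call takes as long as a camera call. They do not tell look-alikes from the thing itself.
- imaging.recognise(camera, name): "extent" ([left, top, width, height] in pixels, round what is visible of it).
- imaging.mark_of(camera, name): "xy" ([column, row] in pixels: a listed point, or the origin of a listed thing).
The state is a dict: "clock": time; "qpos": joint angles; "qvel": joint speeds; "joint_efforts": joint torques, N m; "eef_pos": TCP position; "tcp_rot": TCP orientation; "contact_force": force on the tool from outside, world axes, zero at the start; "wrist_torque": the same for the moment, N m; "opening": opening from 0.0 (shut) to 1.0 (fully open); "grasp_force": force on a finger pad.
Only numpy, scipy, OpenCV 4.12 (cv2) and the standard library are available. Lean on these libraries where they do the work, as an engineer would, in place of code of your own. Each camera call takes 0.05 s, during which the arm holds its last target. There are 200 camera calls.

### The job

Put the blue multimeter on the sloped instrument rest, face up with its display end uphill, set down gently in the free space between the two instruments. Leave it lying flat with its lower end up against the steel ledge all along, and its side closed up flush against the black-and-red interface module with no gap. The module and the orange tester must stay where they are, and nothing else on the bench may be knocked about.

Things in the scene. Friction and masses are not known exactly. Their poses are not given: they have to be found in the camera images.
- meter: multimeter, blue with a grey face: 140 (x) x 66 (y) x 32 mm (z); loose, about 0.35 kg (varies); grip it across its 66 mm width. Starts flat on the bench, face up. Origin: centre of its underside; x points to the end with the green display, z out of the face. A black dial (radius 17 mm, centre at x = -12 mm) stands 5 mm proud of the face
- meter_display (a point): centre of the green display (36 x 44 mm) on the face of the meter: meter x = +38, z = +34 mm
- deck: deck of the instrument rest: fixed plywood shelf, 100 (x) x 364 mm (y), tilted 22 degrees towards the robot. Origin: centre of its upper surface, 85 mm above the bench; x points uphill, y along the shelf, z out of it. Steel ledge along the low edge: inner face at x = -50 mm, 6 mm thick, 10 mm high. A meter against the ledge overhangs the high edge; its origin is at x = +20 mm
- module: interface module, black box with red end bands, at one end of the deck (left or right varies), against the ledge: 130 (x) x 88 (y) x 42 mm (z), loose, about 1.3 kg, shifts when pushed hard. Origin: centre of its underside; x uphill, y along the shelf, z out of the deck. The meter is flush with it when their origins are 77 mm apart along y
- tester: bystander: battery tester, orange box with a green screen, on the deck at the other end: 130 (x) x 88 (y) x 46 mm (z), loose, about 1.3 kg; origin and axes as for the module. 164 to 188 mm are free between it and the module
- injector_a: bystander: diesel injector lying on the bench, steel and black, 145 x 26 x 26 mm, heavy; origin under its middle, x along it
- injector_b: bystander: diesel injector lying on the bench, steel and black, 145 x 26 x 26 mm, heavy; origin under its middle, x along it
- injector_c: bystander: diesel injector lying on the bench, steel and black, 145 x 26 x 26 mm, heavy; origin under its middle, x along it
- jar: bystander: closed jar with a red cap, radius 32 mm, 80 mm tall; origin under its centre
- driver: bystander: yellow screwdriver, 180 mm, lying along its x on the bench
- woodblock: bystander: wooden block 50 x 140 x 45 mm on the bench; origin centre of its underside
Not all that is in view belongs to the job. Leave any turquoise or yellow look-alike of the meter alone.

How it is judged:
By the outcome, as a careful person would: the job done as asked, in the order asked, and still so for the second after the job is handed in, with the robot touching nothing.
It also fails if it takes over 51 s, if anything falls off the work surface, if the arm or the gripper's body presses on something with over 40 N, if the wrist force passes 120 N, or if a joint passes its speed limit or range.

## Working session

There is one attempt and no reset: what is moved stays moved. The work goes in short steps, Python scripts to look and compute and a tool call to move; the robot and the scene stay as the last step left them, time stands still between calls to the robot, and variables do not carry over. Pictures are saved under pics/ and viewed, at most 10 in all, crops included, and the job is handed in when it is done.

Besides the shell and the picture viewer there is one more tool, called as a command line: name --argument value ..., lists and objects as JSON in quotes. step_arm: Moves the arm, as the interface text tells. Its arguments: {"type":"object","properties":{"moves":{"type":"array"},"squeeze":{"type":"number"}},"required":["moves"]}

```bash
mkdir -p pics; ls
python3 - <<'E'
from rig import telemetry, imaging, r
import cv2,numpy as np
s=telemetry.sense(); print(s)
ims=[]
for c in ["scene","side"]:
    im=imaging.grab_frame(c); cv2.imwrite(f"pics/{c}0.png",im[:,:,::-1])
    k=imaging.calibration(c); print(c,{a:(np.round(b,3).tolist() if a=="cam_to_world" else b) for a,b in k.items()})
    for n in ["meter","meter_display","module","tester","deck","jar","woodblock","driver","injector_a"]:
        for f in (imaging.mark_of,):
            print(n,[(np.round(d.get("xy"),1).tolist(),round(d["conf"],2)) for d in f(c,n)])
print(telemetry.sense()["clock"])
E
```

```text
pics
{'clock': 0.0, 'qpos': array([-1.19537528e+00,  3.53624283e-01,  1.63416543e+00, -2.18332509e-05,
        1.15518449e+00, -2.41182385e-03]), 'qvel': array([-0.00027412, -0.00135858, -0.00030195, -0.00015761, -0.00014151,
        0.00119222]), 'joint_efforts': array([-2.49342411e-03, -6.05259418e+01, -3.42069268e+01, -2.50685289e-04,
        9.50804504e-03, -2.74541128e-05]), 'eef_pos': array([ 230.37473716, -580.46763019,  230.56319254]), 'tcp_rot': array([-3.14021106e+00,  1.66302698e-05,  3.77841710e-01]), 'contact_force': array([0.02931294, 0.26173321, 0.44917041]), 'wrist_torque': array([-0.00445821,  0.00428778, -0.0012043 ]), 'grasp_force': 0.0, 'opening': 0.9999090361620975}
scene {'fx': 500.7085165022553, 'fy': 500.7085165022553, 'cx': 287.87642997219706, 'cy': 216.30303058931153, 'cam_to_world': [[-0.41, -0.685, 0.602, 1443.954], [0.912, -0.299, 0.281, 467.213], [-0.013, 0.664, 0.747, 1246.69], [0.0, 0.0, 0.0, 1.0]]}
meter [([266.4, 213.2], 0.84), ([242.7, 146.3], 0.83), ([326.6, 227.2], 0.78), ([174.6, 292.3], 0.77), ([250.0, 182.8], 0.64)]
meter_display [([281.1, 217.
[... 536 characters left out ...]
cam_to_world': [[-0.955, 0.163, -0.249, 222.839], [-0.297, -0.464, 0.835, 940.204], [0.02, 0.871, 0.491, 611.345], [0.0, 0.0, 0.0, 1.0]]}
meter [([359.0, 203.5], 0.98), ([300.2, 263.9], 0.92), ([215.4, 188.2], 0.87), ([304.3, 224.0], 0.84), ([409.4, 196.6], 0.59)]
meter_display [([221.0, 181.2], 0.89), ([285.6, 243.9], 0.86), ([301.0, 224.7], 0.7), ([427.1, 191.0], 0.67), ([367.6, 192.4], 0.62), ([300.9, 266.2], 0.55)]
module [([244.8, 179.5], 0.81)]
tester [([208.2, 222.6], 0.7)]
deck []
jar [([273.4, 172.3], 0.73)]
woodblock [([160.5, 300.1], 0.83), ([259.5, 312.2], 0.7)]
driver [([320.7, 327.2], 0.78)]
injector_a [([261.8, 309.0], 0.82), ([319.6, 183.2], 0.73), ([229.8, 330.4], 0.63)]
1.0
```

View pics/scene0.png

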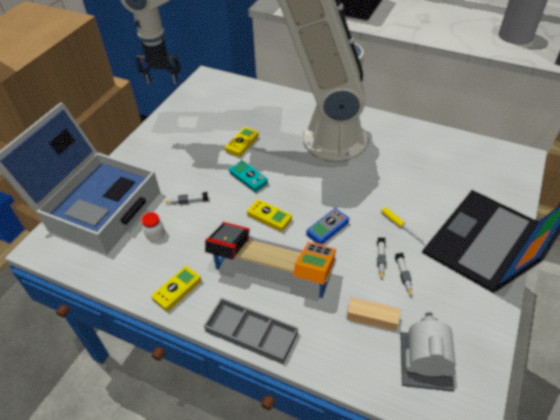

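View pics/side0.png

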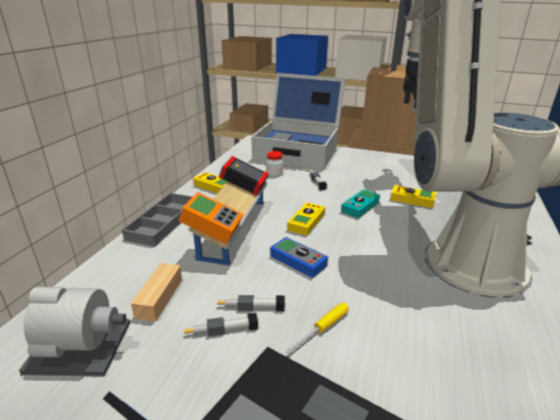

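```bash
cat > h.py <<'E'
import numpy as np, cv2
from scipy.spatial.transform import Rotation as Ro
from rig import telemetry, imaging, r
def ray(k,uv,fish=False):
    x=(uv[0]-k["cx"])/k["fx"]; y=(uv[1]-k["cy"])/k["fy"]
    if fish:
        t=np.hypot(x,y); s=np.sin(t)/max(t,1e-9); d=np.array([x*s,-y*s,-np.cos(t)])
    else: d=np.array([x,-y,-1.])
    M=np.array(k["cam_to_world"]); d=M[:3,:3]@d
    return M[:3,3],d/np.linalg.norm(d)
def tri(rs):
    A=sum(np.eye(3)-np.outer(d,d) for o,d in rs); b=sum((np.eye(3)-np.outer(d,d))@o for o,d in rs)
    p=np.linalg.solve(A,b); e=[np.linalg.norm((np.eye(3)-np.outer(d,d))@(p-o)) for o,d in rs]
    return p,max(e)
def onz(rr,z): o,d=rr; return o+d*(z-o[2])/d[2]
def proj(k,p,fish=False):
    M=np.array(k["cam_to_world"]); c=M[:3,:3].T@(np.array(p)-M[:3,3]); x,y,z=c[0],-c[1],-c[2]
    if fish:
        q=np.hypot(x,y); t=np.arctan2(q,z); return np.array([k["cx"]+k["fx"]*t*x/q,k["cy"]+k["fy"]*t*y/q])
    return np.array([k["cx"]+k["fx"]*x/z,k["cy"]+k["fy"]*y/z])
def rel(p,R):  # numbers for step_arm, from the sensed pose
    s=telemetry.sense(); R0=Ro.from_euler('xyz',s["tcp_rot"])
    return R0.inv().apply(np.array(p)-s["eef_pos"])/200,(R0.inv()*R).as_rotvec()/np.radians(45)
E
python3 - <<'E'
from h import *
a=imaging.calibration("scene"); b=imaging.calibration("side")
for n,u,v in [("meter",(326.6,227.2),(300.2,263.9)),("disp",(318.3,230.9),(285.6,243.9)),("module",(224.8,247.1),(244.8,179.5)),("tester",(316.6,272.3),(208.2,222.6))]:
    print(n,*[np.round(x,1) for x in tri([ray(a,u),ray(b,v)])], np.round(onz(ray(a,u),0),0),np.round(onz(ray(b,v),0),0))
E
```

```text
meter [430.3 134.   -7.1] 3.1 [433. 134.   0.] [429. 147.   0.]
disp [479.4 120.9  30.6] 3.2 [458. 115.   0.] [492.  73.   0.]
module [686.6 -96.8  84.5] 7.0 [ 639. -131.    0.] [ 761. -278.    0.]
tester [666.4 186.5  91.8] 7.8 [612. 171.   0.] [744.  40.   0.]
```

Run:
```python
from h import *
s=telemetry.sense();R=Ro.from_euler('xyz',s["tcp_rot"]);M=np.array(imaging.calibration("wrist")["cam_to_world"])
print("cam in tool",R.inv().apply(M[:3,3]-s["eef_pos"]).round(1),(R.as_matrix().T@M[:3,:3]).round(3), imaging.calibration("wrist")["fx"])
print(rel([480,60,400],Ro.from_euler('xyz',[np.pi,0,-.3])))
```

```text
cam in tool [  79.3    0.6 -141.1] [[ 0.     0.95   0.311]
 [ 1.    -0.001  0.001]
 [ 0.001  0.311 -0.95 ]] 325.19226210127806
(array([ 2.34142783, -2.51859378, -0.84352063]), array([ 4.98223581e-05, -3.17969932e-05,  8.62987622e-01]))
```

step_arm --moves '[[[0, 0, 0], [0.78, -0.84, -0.28], 1], [[0, 0, 0], [0.78, -0.84, -0.28], 1], [[0, 0, 0], [0.78, -0.84, -0.28], 1], [[0, 0, 0], [0.78, -0.84, -0.28], 1], [[0, 0, 0], [0.78, -0.84, -0.28], 1]]'

```text
clock: 1.5
eef_pos: [314.1, -364.9, 288.1]
tcp_rot: [3.141, -0.001, 0.378]
contact_force: [-0.1, 0.5, -0.8]
opening: 1.001
grasp_force: 0.0
```

step_arm --moves '[[[0, 0, 0], [0.78, -0.84, -0.28], 1], [[0, 0, 0], [0.78, -0.84, -0.28], 1], [[0, 0, 0], [0.78, -0.84, -0.28], 1], [[0, 0, 0], [0.78, -0.84, -0.28], 1], [[0, 0, 0], [0.78, -0.84, -0.28], 1]]'

```text
clock: 2.0
eef_pos: [397.2, -151.1, 344.4]
tcp_rot: [3.141, -0.001, 0.379]
contact_force: [0.7, -0.6, -0.6]
opening: 0.996
grasp_force: 0.0
```

step_arm --moves '[[[0, 0, 0.86], [0.78, -0.84, -0.28], 1], [[0, 0, 0.86], [0.78, -0.84, -0.28], 1], [[0, 0, 0.86], [0.78, -0.84, -0.28], 1], [[0, 0, 0.86], [0.78, -0.84, -0.28], 1], [[0, 0, 0.86], [0.78, -0.84, -0.28], 1], [[0, 0, 0.86], [0.78, -0.84, -0.28], 1], [[0, 0, 0.86], [0.78, -0.84, -0.28], 1], [[0, 0, 0.86], [0.78, -0.84, -0.28], 1]]'

```text
clock: 2.8
eef_pos: [479.4, 60.2, 399.0]
tcp_rot: [3.141, 0.0, -0.295]
contact_force: [0.0, 0.3, -0.5]
opening: 1.001
grasp_force: 0.0
```

Run:
```python
from h import *
k=imaging.calibration("wrist"); im=imaging.grab_frame("wrist"); cv2.imwrite("pics/w1.png",im[:,:,::-1])
import pickle; pickle.dump(k,open("k1.pkl","wb"))
for n in ["meter","meter_display","module","tester","deck"]:
    print(n,[(np.round(d["xy"],1).tolist(),round(d["conf"],2),onz(ray(k,d["xy"],1),{"meter":0,"meter_display":34}.get(n,85)).round(0).tolist()) for d in imaging.mark_of("wrist",n)])
```

```text
meter [([430.6, 196.6], 0.92, [332.0, -202.0, 0.0]), ([238.8, 191.9], 0.78, [440.0, 134.0, 0.0]), ([342.4, 144.8], 0.72, [468.0, -58.0, 0.0])]
meter_display [([322.1, 147.7], 0.7, [478.0, -20.0, 34.0]), ([456.4, 204.0], 0.63, [317.0, -239.0, 34.0]), ([235.0, 175.0], 0.61, [475.0, 125.0, 34.0]), ([487.7, 275.9], 0.57, [131.0, -308.0, 34.0])]
module [([236.7, 174.6], 0.32, [483.0, 113.0, 85.0])]
tester [([158.4, 69.9], 0.89, [665.0, 174.0, 85.0])]
deck [([242.9, 42.6], 0.56, [660.0, 48.0, 85.0])]
```

View pics/w1.png

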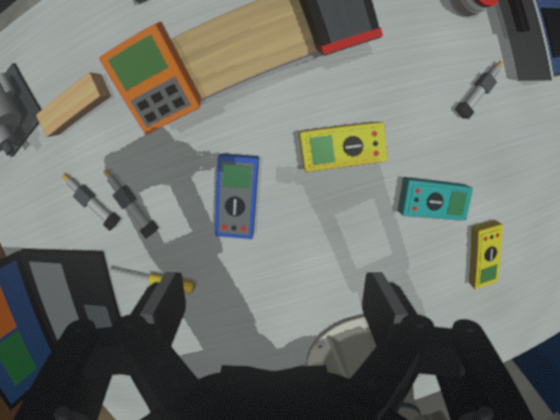

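```bash
cat > rect.py <<'E'
from h import *
def top(im,k,x0,x1,y0,y1,z,fish=True,res=.5):
    # rectified view of plane z ; row->x descending, col->y descending
    xs=np.arange(x1,x0,-res); ys=np.arange(y1,y0,-res)
    m=np.array([[proj(k,(x,y,z),fish) for y in ys[::4]] for x in xs[::4]],np.float32)
    m=cv2.resize(m,(len(ys),len(xs)))
    return cv2.remap(im,m[...,0].copy(),m[...,1].copy(),cv2.INTER_LINEAR)
E
python3 - <<'E'
from rect import *
import pickle
k=pickle.load(open("k1.pkl","rb")); im=cv2.imread("pics/w1.png")
g=top(im,k,340,560,40,220,32)
hsv=cv2.cvtColor(g,cv2.COLOR_BGR2HSV)
m=cv2.inRange(hsv,(105,110,60),(125,255,255))
n,l,st,c=cv2.connectedComponentsWithStats(cv2.morphologyEx(m,cv2.MORPH_CLOSE,np.ones((9,9))))
i=1+np.argmax(st[1:,4]); cs,_=cv2.findContours((l==i).astype(np.uint8),cv2.RETR_EXTERNAL,cv2.CHAIN_APPROX_NONE)
rr=cv2.minAreaRect(cs[0]); b=cv2.boxPoints(rr)
w=np.c_[560-b[:,1]*.5,220-b[:,0]*.5]
print("centre",w.mean(0),"sides mm",np.array(rr[1])*.5,"corners",w.round(1).tolist())
cv2.drawContours(g,[b.astype(int)],0,(0,0,255),1); cv2.imwrite("pics/g1.png",np.hstack([g]))
print("cam",np.array(k["cam_to_world"])[:3,3])
print("disp tri",tri([ray(imaging.calibration("scene"),(318.3,230.9)),ray(imaging.calibration("side"),(285.6,243.9)),ray(k,(235,175),1)]))
print(rel([600,45,400],Ro.from_euler('xyz',[np.pi,0,0])))
E
```

```text
centre [438.77588 135.68964] sides mm [ 64.62197113 139.08578491] corners [[386.20001220703125, 191.5], [515.2999877929688, 139.89999389648438], [491.29998779296875, 79.9000015258789], [362.20001220703125, 131.5]]
cam [555.56372681  36.0915214  540.16962024]
disp tri (array([477.87301833, 123.00403062,  32.01002886]), np.float64(4.547533780859535))
(array([ 0.59740657, -0.10918756, -0.00391328]), array([ 1.80132431e-04,  1.03346909e-04, -3.80367115e-01]))
```

View pics/g1.png

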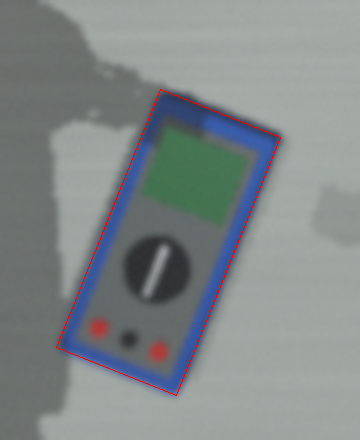

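The crop shows the blue meter: display at the top (far) end around (195,170), dial at (157,270). Other candidates (the yellow ones at (343,145) and (487,255), turquoise at (435,200) in w1) are ruled out. Now the deck.

step_arm --moves '[[[0, 0, -0.38], [0.6, -0.11, 0], 1], [[0, 0, -0.38], [0.6, -0.11, 0], 1], [[0, 0, -0.38], [0.6, -0.11, 0], 1], [[0, 0, -0.38], [0.6, -0.11, 0], 1], [[0, 0, -0.38], [0.6, -0.11, 0], 1]]'

```text
clock: 3.6
eef_pos: [600.4, 45.5, 398.6]
tcp_rot: [3.142, 0.002, -0.0]
contact_force: [-0.2, -0.4, -0.5]
opening: 0.997
grasp_force: 0.0
```

Run:
```python
from h import *
k=imaging.calibration("wrist"); im=imaging.grab_frame("wrist"); cv2.imwrite("pics/w2.png",im[:,:,::-1])
import pickle; pickle.dump(k,open("k2.pkl","wb"))
print(np.array(k["cam_to_world"])[:3,3])
for n in ["module","tester","deck"]:
    print(n,[(np.round(d["xy"],1).tolist(),round(d["conf"],2),onz(ray(k,d["xy"],1),85).round(0).tolist()) for d in imaging.mark_of("wrist",n)])
```

```text
[680.26527648  44.61860713 539.67957564]
module [([365.8, 112.0], 0.66, [681.0, -85.0, 85.0]), ([488.8, 126.6], 0.48, [677.0, -302.0, 85.0]), ([465.7, 211.6], 0.22, [533.0, -276.0, 85.0])]
tester [([179.3, 122.4], 0.62, [666.0, 179.0, 85.0])]
deck [([273.2, 123.5], 0.85, [661.0, 45.0, 85.0])]
```

View pics/w2.png

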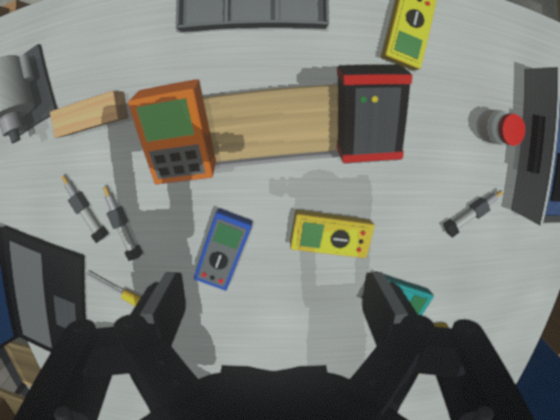

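```bash
cat > dk.py <<'E'
from h import *
def deckR(yaw): # x uphill, z normal leaning to robot
    return Ro.from_euler('zy',[0,0]) and Ro.from_euler('ZY',[yaw,-np.radians(22)])
def rectd(im,k,o,yaw,z,X=(-75,100),Y=(-205,205),res=.8,fish=True):
    R=deckR(yaw); xs=np.arange(X[1],X[0],-res); ys=np.arange(Y[1],Y[0],-res)
    m=np.array([[proj(k,np.array(o)+R.apply([x,y,z]),fish) for y in ys[::4]] for x in xs[::4]],np.float32)
    m=cv2.resize(m,(len(ys),len(xs)))
    return cv2.remap(im,m[...,0].copy(),m[...,1].copy(),cv2.INTER_LINEAR)
def grid(g,X=(-75,100),Y=(-205,205),res=.8):
    for x in (-50,0,50): cv2.line(g,(0,int((X[1]-x)/res)),(g.shape[1],int((X[1]-x)/res)),(255,0,255),1)
    for y in range(-200,201,50): cv2.line(g,(int((Y[1]-y)/res),0),(int((Y[1]-y)/res),12),(0,0,0),1)
    return g
E
python3 - <<'E'
from dk import *
import pickle
k=pickle.load(open("k2.pkl","rb")); im=cv2.imread("pics/w2.png")
o=[662,46,85]; y=.057
cv2.imwrite("pics/d2.png",np.vstack([grid(rectd(im,k,o,y,0)),grid(rectd(im,k,o,y,42))]))
E
```

```text
(no output)
```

View pics/d2.png

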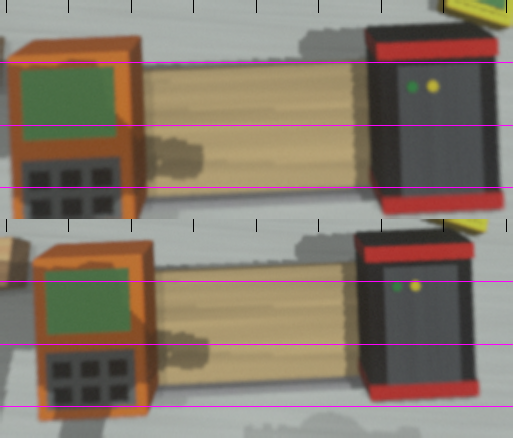

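```bash
cat > fitd.py <<'E'
from dk import *
import pickle
def measure(im,k,o,y,res=.4,show=None,fish=True,Y=(-205,205)):
    X=(-75,100); out={}
    g=rectd(im,k,o,y,0,X,Y,res,fish); h=cv2.cvtColor(g,cv2.COLOR_BGR2HSV)
    wood=cv2.inRange(h,(12,50,90),(30,150,255)); P=[]
    for yy in np.arange(-20,70,2):
        c=np.where(wood[:,int((Y[1]-yy)/res)])[0]
        if len(c): P.append((yy,X[1]-c[0]*res,X[1]-c[-1]*res))
    P=np.array(P); out["hi edge slope,off"]=np.polyfit(P[:,0],P[:,1],1); out["lo"]=np.polyfit(P[:,0],P[:,2],1)
    g=rectd(im,k,o,y,42,X,Y,res,fish); h=cv2.cvtColor(g,cv2.COLOR_BGR2HSV)
    red=cv2.inRange(h,(0,170,90),(4,255,255))|cv2.inRange(h,(172,150,90),(180,255,255))
    red[:,:int((Y[1]+60)/res)]=0   # y<-60 only
    n,l,st,c=cv2.connectedComponentsWithStats(red)
    for i in range(1,n):
        if st[i,4]>800:
            out[f"red{i}"]=("y",Y[1]-st[i,0]*res,Y[1]-(st[i,0]+st[i,2])*res,"x",X[1]-st[i,1]*res,X[1]-(st[i,1]+st[i,3])*res)
    g=rectd(im,k,o,y,46,X,Y,res,fish); h=cv2.cvtColor(g,cv2.COLOR_BGR2HSV)
    og=cv2.inRange(h,(5,150,120),(16,255,255)); ys,xs=np.where(og); xs=Y[1]-xs*res; ys=X[1]-ys*res
    ok=(xs>50); out["orange"]=("y",np.percentile(xs[ok],[.5,99.5]),"x",np.percentile(ys[ok],[.5,99.5]))
    return out
if __name__=="__main__":
    k=pickle.load(open("k2.pkl","rb")); im=cv2.imread("pics/w2.png")
    for o,y in [([662,46,85],.095)]:
        for a,b in measure(im,k,o,y).items(): print(a,b)
    g=np.vstack([grid(rectd(im,k,o,y,0)),grid(rectd(im,k,o,y,42))]); cv2.imwrite("pics/d3.png",g)
E
python3 fitd.py
```

```text
hi edge slope,off [-7.11462451e-04  4.91815195e+01]
lo [-5.03293808e-03 -5.25369873e+01]
red1 ('y', np.float64(-89.40000000000003), np.float64(-175.8), 'x', np.float64(74.4), np.float64(62.0))
red2 ('y', np.float64(-89.80000000000001), np.float64(-175.40000000000003), 'x', np.float64(-37.599999999999994), np.float64(-47.20000000000002))
orange ('y', array([ 86.2, 173. ]), 'x', array([-48.,  86.]))
```

View pics/d3.png

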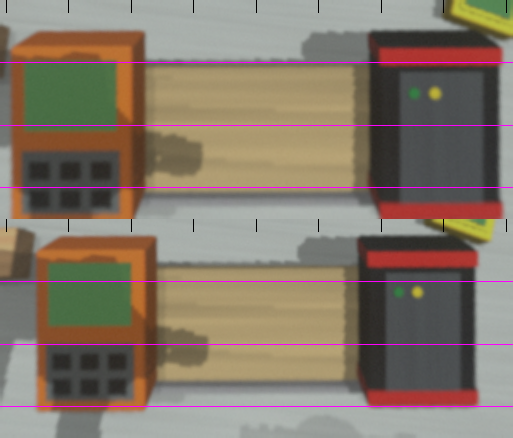

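Run:
```python
from dk import *
import pickle
k=pickle.load(open("k2.pkl","rb")); s=telemetry.sense(); R=Ro.from_euler('xyz',s["tcp_rot"])
for z in (0,-13,-26):
  print(z,[[proj(k,s["eef_pos"]+R.apply([x,y,z]),1).round(0).tolist() for x in (11,-11)] for y in (-57,-42.5,42.5,57)])
G=Ro.from_euler('xyz',[np.pi,0,-.380])
print(rel([438.8,135.7,130],G))
D=deckR(.096); print("deck rpy tool",(D*Ro.from_euler('x',np.pi)).as_euler('xyz'))
for x,y in [(20,-29.6)]: print((np.array([662,46,85])+D.apply([x,y,0])).round(1))
```

```text
0 [[[157.0, 257.0], [163.0, 295.0]], [[184.0, 258.0], [189.0, 296.0]], [[358.0, 258.0], [353.0, 296.0]], [[385.0, 257.0], [379.0, 295.0]]]
-13 [[[148.0, 269.0], [156.0, 308.0]], [[177.0, 271.0], [183.0, 310.0]], [[364.0, 271.0], [359.0, 310.0]], [[394.0, 270.0], [387.0, 309.0]]]
-26 [[[138.0, 283.0], [147.0, 324.0]], [[169.0, 285.0], [177.0, 326.0]], [[372.0, 285.0], [365.0, 326.0]], [[403.0, 284.0], [395.0, 324.0]]]
(array([-0.80579515, -0.44895653,  1.34872756]), array([-1.87500594e-04, -5.02879335e-04,  4.84748953e-01]))
deck rpy tool [ 3.14159265 -0.38397244  0.096     ]
[683.3  18.3  92.5]
```

Run:
```python
import cv2
im=cv2.imread("pics/w2.png")[240:400,80:480]; cv2.imwrite("pics/c2.png",cv2.resize(im,None,fx=2,fy=2,interpolation=cv2.INTER_CUBIC))
```

```text
(no output)
```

View pics/c2.png

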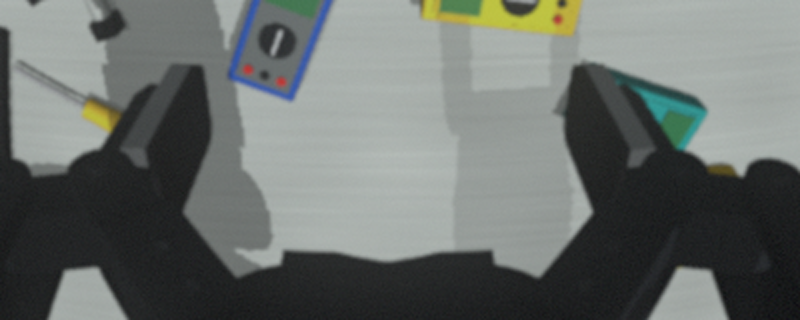

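The crop shows open fingertips at about (181,274) in w2, i.e. ~12 mm behind the TCP. So the TCP is the shut-finger tip, and I allow for this in the grasp height.

step_arm --moves '[[[0, 0, 0.485], [-0.806, -0.449, 1.0], 1], [[0, 0, 0.485], [-0.806, -0.449, 1.0], 1], [[0, 0, 0.485], [-0.806, -0.449, 1.0], 1], [[0, 0, 0.485], [-0.806, -0.449, 1.0], 1], [[0, 0, 0.485], [-0.806, -0.449, 1.0], 1], [[0, 0, 0.485], [-0.806, -0.449, 1.0], 1], [[0, 0, 0.485], [-0.806, -0.449, 1.0], 1]]'

```text
clock: 4.5
eef_pos: [435.8, 135.8, 197.6]
tcp_rot: [3.139, 0.003, -0.378]
contact_force: [-0.1, -0.3, 0.3]
opening: 0.999
grasp_force: 0.0
```

Run:
```python
from h import *
print(rel([438.8,135.7,-4],Ro.from_euler('xyz',[np.pi,0,-.380])))
```

```text
(array([ 0.01744305, -0.00750249,  1.00793636]), array([0.00318446, 0.0044113 , 0.00220901]))
```

step_arm --moves '[[[0, 0, 0], [0, 0, 0.25], 1], [[0, 0, 0], [0, 0, 0.5], 1], [[0, 0, 0], [0, 0, 0.7], 1], [[0, 0, 0], [0, 0, 0.84], 1], [[0, 0, 0], [0, 0, 0.92], 1], [[0, 0, 0], [0, 0, 0.96], 1], [[0, 0, 0], [0, 0, 1.0], 1], [[0, 0, 0], [0, 0, 1.0], 1]]'

```text
clock: 5.3
eef_pos: [440.3, 135.7, -0.5]
tcp_rot: [-3.141, -0.001, -0.38]
contact_force: [0.2, 0.0, 0.3]
opening: 1.004
grasp_force: 0.0
```

Down another 3 mm, then close gently.

step_arm --moves '[[[0, 0, 0], [0, 0, 0.015], 1], [[0, 0, 0], [0, 0, 0.015], 0.6], [[0, 0, 0], [0, 0, 0.015], 0.5], [[0, 0, 0], [0, 0, 0.015], 0.4], [[0, 0, 0], [0, 0, 0.015], 0.4], [[0, 0, 0], [0, 0, 0.015], 0.4], [[0, 0, 0], [0, 0, 0.015], 0.4], [[0, 0, 0], [0, 0, 0.015], 0.4]]' --squeeze 30

```text
clock: 6.1
eef_pos: [440.2, 135.9, -3.0]
tcp_rot: [-3.141, -0.001, -0.38]
contact_force: [1.0, 0.5, 6.6]
opening: 0.771
grasp_force: 33.7
```

step_arm --moves '[[[0, 0, 0], [0, 0, -0.05], 0.3], [[0, 0, 0], [0, 0, -0.15], 0.3], [[0, 0, 0], [0, 0, -0.35], 0.3], [[0, 0, 0], [0, 0, -0.6], 0.3], [[0, 0, 0], [0, 0, -0.85], 0.3], [[0, 0, 0], [0, 0, -1.0], 0.3], [[0, 0, 0], [0, 0, -1.0], 0.3], [[0, 0, 0], [0, 0, -1.0], 0.3]]' --squeeze 45

```text
clock: 6.9
eef_pos: [439.0, 135.5, 196.3]
tcp_rot: [-3.141, -0.0, -0.38]
contact_force: [0.3, -0.0, -5.2]
opening: 0.77
grasp_force: 55.0
```

Run:
```python
from dk import *
s=telemetry.sense();print(s["eef_pos"],s["contact_force"],s["opening"],s["grasp_force"])
D=deckR(.096);T=D*Ro.from_euler('x',np.pi)
# meter origin in tool: (-1,0,-3); target hover in deck: meter origin (24,-29.6,60)
p=np.array([662,46,85])+D.apply([28,-29.6,60])
print(p, rel(p-T.apply([-1,0,-3]),T))
```

```text
[439.01031538 135.50458458 196.33587246] [ 0.30902206 -0.0317657  -5.1664837 ] 0.7695704669704526 54.9587881565094
[668.30594423  16.87031469 151.12001589] (array([1.29372769, 0.12090249, 0.23866078]), array([ 0.11612413,  0.47892287, -0.59864879]))
```

step_arm --moves '[[[0.116, 0.479, -0.599], [0.9, 0.1, -0.1], 0.3], [[0.116, 0.479, -0.599], [0.9, 0.1, -0.1], 0.3], [[0.116, 0.479, -0.599], [0.9, 0.1, -0.1], 0.3], [[0.116, 0.479, -0.599], [0.9, 0.1, -0.1], 0.3], [[0.116, 0.479, -0.599], [0.9, 0.1, -0.1], 0.3], [[0.116, 0.479, -0.599], [0.9, 0.1, -0.1], 0.3], [[0.116, 0.479, -0.599], [0.9, 0.1, -0.1], 0.3], [[0.116, 0.479, -0.599], [0.9, 0.1, -0.1], 0.3]]'

```text
clock: 7.7
eef_pos: [598.4, 50.9, 215.3]
tcp_rot: [-3.141, -0.381, 0.096]
contact_force: [-0.2, 1.3, -3.7]
opening: 0.764
grasp_force: 54.8
```

```bash
cat > dq.py <<'E'
from dk import *
O=np.array([662,46,85.]);D=deckR(.096);T=D*Ro.from_euler('x',np.pi)
def mpos():  # meter origin in deck frame while held, plus rotation error
    s=telemetry.sense();R=Ro.from_euler('xyz',s["tcp_rot"])
    return D.inv().apply(s["eef_pos"]+R.apply([-1,0,-3])-O),D.inv().apply(s["contact_force"])
def go(x,y,z): return rel(O+D.apply([x,y,z])-T.apply([-1,0,-3]),T)
E
python3 -c "
from dq import *
print(mpos(),go(30,-29.6,60))"
```

```text
(array([-10.45209847,  11.01876436, 147.36514028]), array([-1.4301492 ,  1.27321911, -3.37935558])) (array([0.20355825, 0.20322081, 0.43617096]), array([-3.31040369e-04,  3.68616282e-03,  5.87855455e-05]))
```

step_arm --moves '[[[0, 0, 0], [0.204, 0.203, 0.2], 0.3], [[0, 0, 0], [0.204, 0.203, 0.35], 0.3], [[0, 0, 0], [0.204, 0.203, 0.436], 0.3], [[0, 0, 0], [0.204, 0.203, 0.436], 0.3], [[0, 0, 0], [0.204, 0.203, 0.436], 0.3]]'

```text
clock: 8.2
eef_pos: [672.6, 17.3, 150.4]
tcp_rot: [-3.141, -0.382, 0.097]
contact_force: [0.4, -0.7, -3.8]
opening: 0.765
grasp_force: 54.7
```

Run:
```python
from dq import *
print(mpos(),go(28,-29.6,8))
im=imaging.grab_frame("wrist"); k=imaging.calibration("wrist"); im=im[:,:,::-1].copy(); 
for p in [(-50,-88.6,0),(50,-88.6,0),(-50,85,0),(50,85,0),(-50,-88.6,42),(80,-88.6,42),(-50,-176.6,42),(80,-176.6,42),(-50,85,46),(80,85,46),(-50,0,0)]:
    q=proj(k,O+D.apply(p),1); cv2.circle(im,tuple(int(v) for v in q),2,(255,0,255),-1)
a=im; im=imaging.grab_frame("scene")[:,:,::-1]; k=imaging.calibration("scene"); im=im.copy()
for p in [(-50,-88.6,0),(50,-88.6,0),(-50,85,0),(50,85,0),(-50,-88.6,42),(80,-88.6,42),(-50,-176.6,42),(80,-176.6,42),(-50,85,46),(80,85,46),(-50,0,0)]:
    q=proj(k,O+D.apply(p)); im[int(q[1]+.5),int(q[0]+.5)]=(255,0,255)
b=cv2.resize(im[210:300,195:345],None,fx=3.73,fy=3.73)
cv2.imwrite("pics/w4.png",cv2.resize(np.vstack([a[:260],b[:,:560] if b.shape[1]>=560 else cv2.copyMakeBorder(b,0,0,0,560-b.shape[1],0)]),None,fx=1,fy=1))
```

```text
(array([ 30.76838846, -29.55667855,  60.69356894]), array([-1.10015739, -0.75223551, -3.65167126])) (array([-0.01325772,  0.00031365,  0.26348569]), array([-0.00046877,  0.00267192,  0.00081615]))
```

View pics/w4.png

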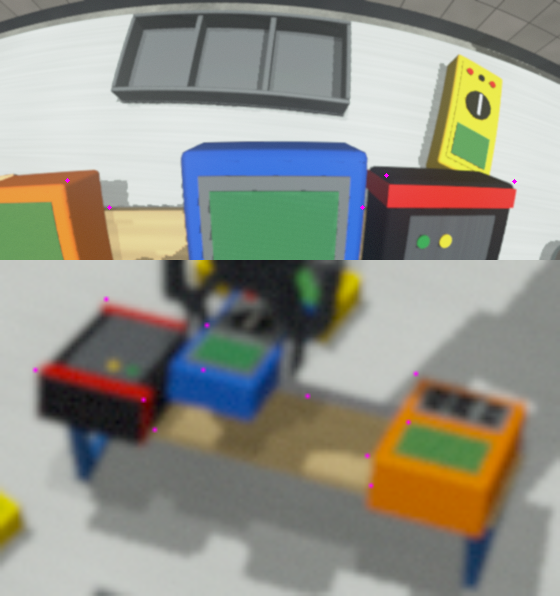

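step_arm --moves '[[[0, 0, 0], [0, 0, 0.1], 0.3], [[0, 0, 0], [0, 0, 0.18], 0.3], [[0, 0, 0], [0, 0, 0.23], 0.3], [[0, 0, 0], [0, 0, 0.26], 0.3], [[0, 0, 0], [0, 0, 0.26], 0.3], [[0, 0, 0], [0, 0, 0.26], 0.3]]'

```text
clock: 8.9
eef_pos: [692.7, 18.5, 102.7]
tcp_rot: [3.141, -0.384, 0.096]
contact_force: [0.4, 0.9, -4.3]
opening: 0.766
grasp_force: 54.8
```

step_arm --moves '[[[0, 0, 0], [0, 0, 0.008], 0.3], [[0, 0, 0], [0, 0, 0.016], 0.3], [[0, 0, 0], [0, 0, 0.02], 0.3], [[0, 0, 0], [0, 0, 0.02], 0.3]]'

```text
clock: 9.3
eef_pos: [694.2, 18.6, 98.8]
tcp_rot: [3.141, -0.384, 0.096]
contact_force: [-0.7, -0.5, -4.9]
opening: 0.764
grasp_force: 54.8
```

```bash
python3 -c "
from dq import *
print(mpos(),telemetry.sense()['wrist_torque'])"
```

```text
(array([ 31.41110487, -30.31739158,   4.76895248]), array([-2.56269335, -0.38269035, -4.27882509])) [-0.01063688  0.40241454  0.01143571]
```

step_arm --moves '[[[0, 0, 0], [0, 0, 0.005], 0.3], [[0, 0, 0], [0, 0, 0.01], 0.3], [[0, 0, 0], [0, 0, 0.01], 0.3]]'

```text
clock: 9.6
eef_pos: [694.9, 18.7, 96.7]
tcp_rot: [3.141, -0.383, 0.096]
contact_force: [0.4, -0.1, -4.4]
opening: 0.765
grasp_force: 54.8
```

step_arm --moves '[[[0, 0, 0], [0, 0, 0.005], 0.3], [[0, 0, 0], [0, 0, 0.005], 0.3], [[0, 0, 0], [0, 0, 0.005], 0.3]]'

```text
clock: 9.9
eef_pos: [695.2, 18.8, 95.9]
tcp_rot: [3.141, -0.383, 0.096]
contact_force: [0.3, 0.4, -4.3]
opening: 0.763
grasp_force: 54.8
```

step_arm --moves '[[[0, 0, 0], [0, 0, 0.005], 0.3], [[0, 0, 0], [0, 0, 0.005], 0.3], [[0, 0, 0], [0, 0, 0.005], 0.3]]'

```text
clock: 10.2
eef_pos: [695.7, 18.8, 95.3]
tcp_rot: [3.141, -0.384, 0.096]
contact_force: [-2.2, 0.2, -1.6]
opening: 0.764
grasp_force: 55.1
```

step_arm --moves '[[[0, 0, 0], [-0.01, 0, 0], 0.3], [[0, 0, 0], [-0.02, 0, 0], 0.3], [[0, 0, 0], [-0.03, 0, 0], 0.3], [[0, 0, 0], [-0.035, 0, 0], 0.3], [[0, 0, 0], [-0.035, 0, 0], 0.3]]'

```text
clock: 10.7
eef_pos: [689.2, 18.2, 92.6]
tcp_rot: [3.141, -0.384, 0.096]
contact_force: [-1.3, 0.0, 0.8]
opening: 0.759
grasp_force: 55.5
```

step_arm --moves '[[[0, 0, 0], [-0.005, 0, 0], 0.3], [[0, 0, 0], [-0.005, 0, 0], 0.3]]'

```text
clock: 10.9
eef_pos: [688.5, 18.1, 92.3]
tcp_rot: [3.141, -0.384, 0.096]
contact_force: [0.3, -0.1, 1.5]
opening: 0.767
grasp_force: 55.6
```

```bash
python3 -c "
from dq import *
print(mpos(),telemetry.sense()['wrist_torque'])"
```

```text
(array([ 23.68177942, -30.32458735,   0.89563517]), array([ 0.85141905, -0.08147718,  1.26438983])) [ 0.11139655  0.07579325 -0.04210259]
```

step_arm --moves '[[[0, 0, 0], [-0.005, 0, 0], 0.3], [[0, 0, 0], [-0.01, 0, 0], 0.3], [[0, 0, 0], [-0.01, 0, 0], 0.3]]'

```text
clock: 11.2
eef_pos: [686.5, 17.9, 91.5]
tcp_rot: [3.141, -0.384, 0.096]
contact_force: [0.8, 0.5, 0.8]
opening: 0.764
grasp_force: 55.7
```

step_arm --moves '[[[0, 0, 0], [-0.005, 0, 0], 0.3], [[0, 0, 0], [-0.005, 0, 0], 0.3]]'

```text
clock: 11.4
eef_pos: [685.7, 17.8, 91.2]
tcp_rot: [3.141, -0.384, 0.096]
contact_force: [-0.1, -0.1, 3.1]
opening: 0.768
grasp_force: 55.7
```

step_arm --moves '[[[0, 0, 0], [-0.005, 0, 0], 0.3], [[0, 0, 0], [-0.005, 0, 0], 0.3]]'

```text
clock: 11.6
eef_pos: [685.3, 17.8, 91.0]
tcp_rot: [3.141, -0.385, 0.097]
contact_force: [3.4, 0.6, 1.3]
opening: 0.764
grasp_force: 55.5
```

step_arm --moves '[[[0, 0, 0], [-0.004, 0, 0], 0.3], [[0, 0, 0], [-0.004, 0, 0], 0.3]]'

```text
clock: 11.8
eef_pos: [685.2, 17.8, 91.1]
tcp_rot: [3.141, -0.386, 0.097]
contact_force: [7.0, 2.0, -0.2]
opening: 0.764
grasp_force: 55.1
```

```bash
python3 -c "
from dq import *
print(mpos(),telemetry.sense()['wrist_torque'])"
```

```text
(array([ 20.19084541, -30.28486363,   0.95977525]), array([ 6.54570979,  1.31471344, -2.81785079])) [ 0.25170033 -0.74593306  0.18160303]
```

step_arm --moves '[[[0, 0, 0], [0, 0, 0.003], 0.3], [[0, 0, 0], [0, 0, 0.003], 0.54], [[0, 0, 0], [0, 0, 0.003], 0.58], [[0, 0, 0], [0, 0, 0.003], 0.62], [[0, 0, 0], [0, 0, 0.003], 0.7], [[0, 0, 0], [0, 0, 0.003], 0.75], [[0, 0, 0], [0, 0, 0.003], 0.75]]' --squeeze 20

```text
clock: 12.5
eef_pos: [683.8, 17.6, 89.4]
tcp_rot: [3.141, -0.383, 0.096]
contact_force: [0.5, -0.2, 0.1]
opening: 0.875
grasp_force: 0.0
```

step_arm --moves '[[[0, 0, 0], [0, 0, -0.05], 0.75], [[0, 0, 0], [0, 0, -0.2], 0.75], [[0, 0, 0], [0, 0, -0.4], 0.75], [[0, 0, 0], [-0.1, 0, -0.6], 0], [[0, 0, 0], [-0.1, 0, -0.7], -1], [[0, 0, 0], [-0.1, 0, -0.7], -1]]'

```text
clock: 13.1
eef_pos: [613.9, 10.8, 215.9]
tcp_rot: [3.141, -0.389, 0.096]
contact_force: [0.7, 0.2, 0.2]
opening: 0.371
grasp_force: 0.0
```

Run:
```python
from dq import *
import pickle
s=telemetry.sense(); print(s["opening"],s["contact_force"])
k=imaging.calibration("wrist"); im=imaging.grab_frame("wrist"); pickle.dump(k,open("k5.pkl","wb")); cv2.imwrite("pics/w5.png",im[:,:,::-1])
g=rectd(im[:,:,::-1],k,O,.096,32,(-75,100),(-150,130),.6)
cv2.imwrite("pics/d5.png",np.vstack([cv2.resize(im[:,:,::-1],(467,350)),grid(g,(-75,100),(-150,130),.6)[:,:467]]))
```

```text
0.371171712520942 [0.70052989 0.22869632 0.18065824]
```

View pics/d5.png

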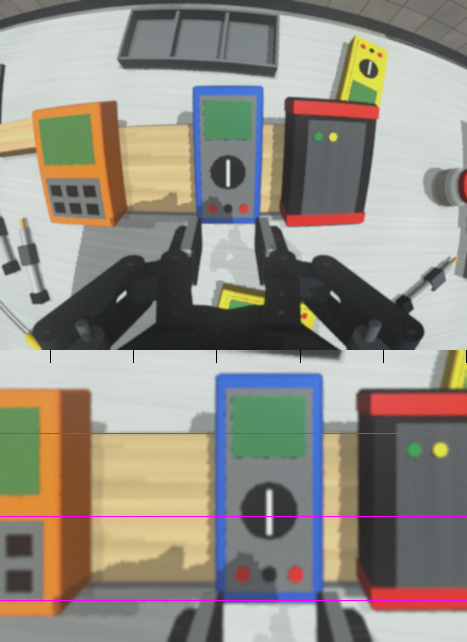

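The picture shows the meter flat between tester and module, square to the ledge, ~22 mm short of the module. Next: shut fingers, go to the tester side and push.

```bash
cat >> dq.py <<'E'
def tcp():
    s=telemetry.sense(); return D.inv().apply(s["eef_pos"]-O).round(2),D.inv().apply(s["contact_force"]).round(2),round(s["opening"],3)
def gt(x,y,z): return [a.round(4) for a in rel(O+D.apply([x,y,z]),T)]
E
python3 - <<'E'
from dq import *
from fitd import measure
import pickle
print(tcp(),gt(12,32,60),gt(12,32,6))
k=pickle.load(open("k5.pkl","rb")); im=cv2.imread("pics/w5.png")
for z in (42,): 
    res=.4;X=(-75,100);Y=(-205,205)
    h=cv2.cvtColor(rectd(im,k,O,.096,42,X,Y,res),cv2.COLOR_BGR2HSV)
    red=cv2.inRange(h,(0,170,90),(4,255,255))|cv2.inRange(h,(172,150,90),(180,255,255)); red[:,:int((Y[1]+70)/res)]=0
    n,l,st,c=cv2.connectedComponentsWithStats(red)
    for s in st[1:]:
        if s[4]>800: print("red y",Y[1]-s[0]*res,Y[1]-(s[0]+s[2])*res,"x",X[1]-s[1]*res,X[1]-(s[1]+s[3])*res)
h=cv2.cvtColor(rectd(im,k,O,.096,32,X,Y,res),cv2.COLOR_BGR2HSV); m=cv2.inRange(h,(105,110,60),(125,255,255))
cs,_=cv2.findContours(cv2.morphologyEx(m,cv2.MORPH_CLOSE,np.ones((9,9))),cv2.RETR_EXTERNAL,cv2.CHAIN_APPROX_NONE); c=max(cs,key=cv2.contourArea)
b=cv2.boxPoints(cv2.minAreaRect(c)); print("meter corners",np.c_[X[1]-b[:,1]*res,Y[1]-b[:,0]*res].round(1).tolist())
E
```

```text
(array([  1.  , -30.44, 138.97]), array([ 0.38,  0.03, -0.34]), 0.282) [array([ 0.0538, -0.3124,  0.3948]), array([ 0.0007, -0.0042,  0.0004])] [array([ 0.0529, -0.3126,  0.6648]), array([ 0.0007, -0.0042,  0.0004])]
red y -89.80000000000001 -176.60000000000002 x 74.4 62.4
red y -89.40000000000003 -176.60000000000002 x -37.20000000000002 -48.80000000000001
meter corners [[86.0, 1.5], [86.30000305175781, -62.5], [-50.0, -63.0], [-50.20000076293945, 1.0]]
```

step_arm --moves '[[[0, 0, 0], [0.053, -0.313, 0.1], -1], [[0, 0, 0], [0.053, -0.313, 0.2], -1], [[0, 0, 0], [0.053, -0.313, 0.35], -1], [[0, 0, 0], [0.053, -0.313, 0.39], -1], [[0, 0, 0], [0.053, -0.313, 0.5], -1], [[0, 0, 0], [0.053, -0.313, 0.6], -1], [[0, 0, 0], [0.053, -0.313, 0.65], -1], [[0, 0, 0], [0.053, -0.313, 0.665], -1]]'

```text
clock: 13.95
eef_pos: [666.3, 78.5, 91.3]
tcp_rot: [3.141, -0.381, 0.096]
contact_force: [-0.6, -0.5, 0.4]
opening: 0.001
grasp_force: 0.0
```

step_arm --moves '[[[0, 0, 0], [0, 0.01, 0], -1], [[0, 0, 0], [0, 0.02, 0], -1], [[0, 0, 0], [0, 0.03, 0], -1], [[0, 0, 0], [0, 0.03, 0], -1]]'

```text
clock: 14.35
eef_pos: [667.6, 72.6, 93.5]
tcp_rot: [3.141, -0.385, 0.096]
contact_force: [-1.0, -0.3, 0.0]
opening: 0.004
grasp_force: 0.0
```

```bash
python3 -c "
from dq import *
print(tcp())"
```

```text
(array([10.75, 25.94,  4.85]), array([-0.95, -0.15,  0.44]), 0.004)
```

step_arm --moves '[[[0, 0, 0], [0, 0.01, 0], -1], [[0, 0, 0], [0, 0.02, 0], -1], [[0, 0, 0], [0, 0.03, 0], -1], [[0, 0, 0], [0, 0.04, 0], -1], [[0, 0, 0], [0, 0.04, 0], -1]]'

```text
clock: 14.85
eef_pos: [668.1, 64.7, 92.7]
tcp_rot: [3.141, -0.383, 0.096]
contact_force: [0.3, 0.2, 0.8]
opening: 0.0
grasp_force: 0.0
```

step_arm --moves '[[[0, 0, 0], [0, 0.005, 0], -1], [[0, 0, 0], [0, 0.01, 0], -1], [[0, 0, 0], [0, 0.015, 0], -1], [[0, 0, 0], [0, 0.02, 0], -1], [[0, 0, 0], [0, 0.025, 0], -1], [[0, 0, 0], [0, 0.03, 0], -1]]'

```text
clock: 15.45
eef_pos: [668.7, 59.1, 92.7]
tcp_rot: [3.141, -0.384, 0.096]
contact_force: [2.0, 3.8, -0.2]
opening: 0.002
grasp_force: 1.5
```

```bash
python3 -c "
from dq import *
print(tcp())"
```

```text
(array([10.28, 12.35,  4.17]), array([ 2.09,  3.56, -1.04]), 0.002)
```

step_arm --moves '[[[0, 0, 0], [0, 0.006, 0], -1], [[0, 0, 0], [0, 0.012, 0], -1], [[0, 0, 0], [0, 0.018, 0], -1], [[0, 0, 0], [0, 0.024, 0], -1], [[0, 0, 0], [0, 0.03, 0], -1], [[0, 0, 0], [0, 0.036, 0], -1], [[0, 0, 0], [0, 0.042, 0], -1], [[0, 0, 0], [0, 0.048, 0], -1]]'

```text
clock: 16.25
eef_pos: [669.6, 49.3, 92.7]
tcp_rot: [3.141, -0.383, 0.096]
contact_force: [1.4, 3.3, -1.0]
opening: 0.001
grasp_force: 1.6
```

```bash
cat > look.py <<'E'
from dq import *
import pickle,sys
def look(tag,p=True):
    print(tcp()); k=imaging.calibration("wrist"); im=imaging.grab_frame("wrist")[:,:,::-1].copy(); pickle.dump(k,open(f"k{tag}.pkl","wb")); cv2.imwrite(f"pics/w{tag}.png",im)
    res=.4;X=(-75,100);Y=(-205,205)
    h=cv2.cvtColor(rectd(im,k,O,.096,42,X,Y,res),cv2.COLOR_BGR2HSV)
    red=cv2.inRange(h,(0,170,90),(4,255,255))|cv2.inRange(h,(172,150,90),(180,255,255)); red[:,:int((Y[1]+70)/res)]=0
    n,l,st,c=cv2.connectedComponentsWithStats(red)
    for s in st[1:]:
        if s[4]>800: print("red y",(Y[1]-s[0]*res).round(1),(Y[1]-(s[0]+s[2])*res).round(1),"x",(X[1]-s[1]*res).round(1),(X[1]-(s[1]+s[3])*res).round(1))
    h=cv2.cvtColor(rectd(im,k,O,.096,32,X,Y,res),cv2.COLOR_BGR2HSV); m=cv2.inRange(h,(105,110,60),(125,255,255))
    cs,_=cv2.findContours(cv2.morphologyEx(m,cv2.MORPH_CLOSE,np.ones((9,9))),cv2.RETR_EXTERNAL,cv2.CHAIN_APPROX_NONE); c=max(cs,key=cv2.contourArea)
    b=cv2.boxPoints(cv2.minAreaRect(c)); print("meter corners",np.c_[X[1]-b[:,1]*res,Y[1]-b[:,0]*res].round(1).tolist())
if __name__=="__main__": look(sys.argv[1])
E
python3 look.py 6
```

```text
(array([10.22,  2.58,  4.16]), array([ 1.17,  3.17, -1.55]), 0.001)
red y -89.0 -126.6 x 74.4 61.6
red y -113.4 -177.0 x -35.6 -48.4
meter corners [[86.80000305175781, -9.800000190734863], [86.80000305175781, -76.5999984741211], [-18.399999618530273, -76.5999984741211], [-18.399999618530273, -9.800000190734863]]
```

step_arm --moves '[[[0, 0, 0], [0, 0.006, 0], -1], [[0, 0, 0], [0, 0.012, 0], -1], [[0, 0, 0], [0, 0.018, 0], -1], [[0, 0, 0], [0, 0.024, 0], -1], [[0, 0, 0], [0, 0.03, 0], -1], [[0, 0, 0], [0, 0.036, 0], -1], [[0, 0, 0], [0, 0.042, 0], -1], [[0, 0, 0], [0, 0.046, 0], -1]]'

```text
clock: 17.1
eef_pos: [670.5, 40.2, 92.7]
tcp_rot: [3.141, -0.383, 0.096]
contact_force: [0.5, 3.4, -0.7]
opening: 0.003
grasp_force: 1.6
```

step_arm --moves '[[[0, 0, 0], [0, 0.003, 0], -1], [[0, 0, 0], [0, 0.003, 0], -1]]'

```text
clock: 17.3
eef_pos: [670.6, 39.6, 92.7]
tcp_rot: [3.141, -0.384, 0.096]
contact_force: [2.2, 2.3, -0.3]
opening: 0.001
grasp_force: 1.1
```

step_arm --moves '[[[0, 0, 0], [0, 0.003, 0], -1], [[0, 0, 0], [0, 0.003, 0], -1]]'

```text
clock: 17.5
eef_pos: [670.6, 39.0, 92.7]
tcp_rot: [3.141, -0.383, 0.096]
contact_force: [0.6, 2.3, -0.5]
opening: 0.002
grasp_force: 1.3
```

```bash
python3 look.py 7
```

```text
(array([10.19, -7.76,  4.14]), array([ 0.52,  2.2 , -0.78]), 0.002)
red y -89.0 -137.0 x 74.4 61.6
red y -123.8 -177.0 x -36.0 -48.0
meter corners [[86.80000305175781, -20.200000762939453], [86.80000305175781, -86.5999984741211], [-18.399999618530273, -86.5999984741211], [-18.399999618530273, -20.200000762939453]]
```

step_arm --moves '[[[0, 0, 0], [0, 0.003, 0], -1], [[0, 0, 0], [0, 0.003, 0], -1]]'

```text
clock: 17.75
eef_pos: [670.7, 38.5, 92.7]
tcp_rot: [3.141, -0.384, 0.096]
contact_force: [0.2, 3.6, -0.1]
opening: 0.001
grasp_force: 1.5
```

step_arm --moves '[[[0, 0, 0], [0, 0.003, 0], -1], [[0, 0, 0], [0, 0.003, 0], -1]]'

```text
clock: 17.95
eef_pos: [670.7, 37.9, 92.7]
tcp_rot: [3.141, -0.384, 0.096]
contact_force: [1.7, 2.6, -0.0]
opening: 0.001
grasp_force: 1.5
```

step_arm --moves '[[[0, 0, 0], [0, 0.002, 0], -1], [[0, 0, 0], [0, 0.002, 0], -1]]'

```text
clock: 18.15
eef_pos: [670.7, 37.5, 92.7]
tcp_rot: [3.141, -0.383, 0.096]
contact_force: [1.5, 2.7, -0.3]
opening: 0.0
grasp_force: 1.5
```

```bash
python3 look.py 8
```

```text
(array([10.18, -9.34,  4.15]), array([ 1.55,  2.57, -0.97]), 0.0)
red y -89.0 -138.6 x 74.4 61.6
red y -125.0 -177.0 x -35.6 -48.0
meter corners [[86.80000305175781, -21.799999237060547], [86.80000305175781, -88.19999694824219], [-18.0, -88.19999694824219], [-18.0, -21.799999237060547]]
```

step_arm --moves '[[[0, 0, 0], [0, 0.002, 0], -1], [[0, 0, 0], [0, 0.002, 0], -1]]'

```text
clock: 18.4
eef_pos: [670.8, 37.1, 92.7]
tcp_rot: [3.141, -0.383, 0.096]
contact_force: [-0.2, 3.6, 0.7]
opening: 0.001
grasp_force: 1.5
```

step_arm --moves '[[[0, 0, 0], [0, 0.002, 0], -1], [[0, 0, 0], [0, 0.002, 0], -1]]'

```text
clock: 18.6
eef_pos: [670.8, 36.9, 92.7]
tcp_rot: [-3.142, -0.383, 0.096]
contact_force: [0.7, 5.9, 0.9]
opening: 0.002
grasp_force: 2.7
```

step_arm --moves '[[[0, 0, 0], [0, 0.002, 0], -1], [[0, 0, 0], [0, 0.002, 0], -1]]'

```text
clock: 18.8
eef_pos: [670.9, 36.8, 92.7]
tcp_rot: [-3.141, -0.383, 0.096]
contact_force: [0.2, 7.4, 0.9]
opening: -0.001
grasp_force: 3.6
```

step_arm --moves '[[[0, 0, 0], [0, -0.03, 0], -1], [[0, 0, 0], [0, -0.1, 0], -1], [[0, 0, 0], [0, -0.15, -0.1], -1], [[0, 0, 0], [0, -0.15, -0.3], -1], [[0, 0, 0], [0, 0, -0.55], -1], [[0, 0, 0], [-0.1, 0.1, -0.75], -1], [[0, 0, 0], [-0.1, 0.1, -0.75], -1], [[0, 0, 0], [-0.1, 0.1, -0.75], -1]]'

```text
clock: 19.6
eef_pos: [598.4, 8.5, 225.6]
tcp_rot: [3.141, -0.386, 0.095]
contact_force: [0.9, -0.0, 0.4]
opening: 0.002
grasp_force: 0.0
```

```bash
python3 look.py 9
python3 - <<'E'
from dq import *
import pickle
k=pickle.load(open("k9.pkl","rb")); im=cv2.imread("pics/w9.png"); res=.4;X=(-75,100);Y=(-205,205)
g=rectd(im,k,O,.096,32,X,Y,res); h=cv2.cvtColor(g,cv2.COLOR_BGR2HSV); m=cv2.inRange(h,(105,110,60),(125,255,255))
for x in (80,60,40,20,0,-20,-40):
    row=int((X[1]-x)/res); c=np.where(m[row])[0]; c=c[(c>int((205-0)/res))]
    e=c[-1]; print(x,"meter y",(205-c[0]*res).round(1),(205-e*res).round(1),"beyond (HSV)",[h[row,e+d].tolist() for d in (3,6,10,16)])
og=cv2.inRange(cv2.cvtColor(rectd(im,k,O,.096,46,X,Y,res),cv2.COLOR_BGR2HSV),(5,150,120),(16,255,255)); ys,xs=np.where(og); xs=205-xs*res; ys=100-ys*res; ok=xs>50
print("tester",np.percentile(xs[ok],[.5,99.5]),np.percentile(ys[ok],[.5,99.5]))
E
```

```text
(array([ -9.41, -31.27, 155.41]), array([ 0.95, -0.13,  0.02]), 0.002)
red y -89.8 -177.0 x 74.0 62.4
red y -89.8 -176.6 x -36.4 -48.8
meter corners [[-50.0, -24.600000381469727], [86.19999694824219, -25.100000381469727], [86.0, -90.19999694824219], [-50.20000076293945, -89.5999984741211]]
80 meter y -25.4 -88.2 beyond (HSV) [[109, 36, 189], [75, 10, 205], [75, 10, 209], [71, 10, 208]]
60 meter y -25.4 -89.0 beyond (HSV) [[110, 33, 47], [0, 0, 45], [90, 5, 50], [130, 13, 60]]
40 meter y -25.0 -89.4 beyond (HSV) [[105, 36, 43], [120, 12, 42], [110, 16, 49], [120, 13, 58]]
20 meter y -25.0 -89.8 beyond (HSV) [[108, 34, 38], [111, 42, 43], [114, 25, 51], [114, 22, 58]]
0 meter y -25.4 -89.8 beyond (HSV) [[115, 36, 43], [114, 31, 41], [120, 20, 51], [105, 28, 54]]
-20 meter y -25.0 -89.4 beyond (HSV) [[130, 36, 43], [135, 12, 44], [132, 26, 50], [128, 19, 54]]
-40 meter y -24.6 -88.2 beyond (HSV) [[153, 78, 75], [178, 114, 87], [179, 126, 97], [178, 110, 90]]
tester [ 72.2 173.4] [-49.2  76. ]
```

```bash
python3 -c "
from rig import r
print(r.sign_off())"
```

```text
the job is handed in; nothing more can be done
None
```

The blue meter is on the sloped rest, face up with its display end uphill, against the ledge and flush with the module. In the last camera check before hand-in, the module and tester were unmoved. I didn't re-check the other bench items by camera. The job was handed in with the clock at about 20 s of the 51 s allowed.

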